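# Build a crosswise slat pack on a sprung pad and hold it down on its stop

### The arm

A 7-joint arm with a two-finger parallel gripper is mounted at the origin on the work surface. World frame = base frame: x ahead of the robot, y to its left, z up, the work surface at z = 0. Lengths are in m, angles in degrees, forces in N, time in s.
With the tool pointing down it reaches from about 0.425 to 0.875 m from the base axis. Payload 9.9 kg.
Tool frame: the origin (TCP) lies between the finger pads; the fingertips stand 8 mm ahead of it and the grasp point (between the pads) lies 11 mm behind it (env.finger_overhang is the distance from the TCP to the fingertips, in m); x points along the fingers, y is the direction in which the jaws open and shut, and the axes are right-handed (so a half turn about x gives the same grasp; the last joint's range is limited). The gripper opens to 85 mm and grips with 20 to 120 N. Pads are 22 mm wide; open, the fingers measure 114 mm over their backs; the gripper's body (76 mm by 85 mm) begins 54 mm behind the grasp point. The pads swing forward as they close: fully open they stand 13 mm farther back than shut.
Start: joints at [65.501, 32.985, 1.427, 82.34, -0.859, 64.687, -3.237], TCP at [0.228, -0.636, 0.239] pointing down, gripper open.
Joint ranges: [-157.87, 157.87], [-19.46, 123.44], [-87.15, 90], [11.01, 140.99], [-62.26, 242.26], [9.8, 113.94], [-161.44, 161.44]. Speed limits (degrees/s): [127.2, 127.2, 172.46, 172.46, 180, 180, 180].

### API

Orientations are given as [roll, pitch, yaw] about the fixed x, y, z axes, in that order (R = Rz(yaw) Ry(pitch) Rx(roll)).
In Python, from cell import env, optics, ticket, nets gives the robot as it stands. The module is installed in compiled form; this text tells all that it offers.
- The arm moves only by the tool apply_moves, never from a script. Its argument "series" is a list of rows, each a list of 7 numbers: the shift along the tool's x, y, z in m, then the turn, a rotation vector about the tool's x, y, z in degrees, then the opening, from -1 (shut) to 1 (fully open). In form: [[x, y, z, wx, wy, wz, fingers], ...]. A call has 1 to 10 rows; each row shifts and turns the commanded pose from where the row before left it, along the tool's axes as they then stand; what a row does not reach is not made up. A row lasts 1/10 s, in which the tool goes at most 50 mm and 8.59 degrees, less where a joint would pass 70% of its speed; a pose out of reach is approached as far as the arm can. A call is refused whole if a number of a shift passes 0.05 or a number of a turn 8.59, either way. A call with a gripper value outside its range is refused whole. The fingers move at their own pace and stop on an object; the grip force is fixed at half the most. Time passes only in rows, so rows that do not move let the fingers close. It gives the time, the measured TCP pose, the force and the opening at its end, in the units of the state.
- env.get_state(): the state, without advancing time (a new reading comes with each control period).
- optics.grab_frame(name): name is "scene" or "side" or "wrist"; returns the picture (420x560x3 uint8, red, green, blue); there is no depth.
- optics.camera_params(name): a dict with "vfov" (degrees; the focal length in pixels is half the picture's height over the tangent of half this angle, whatever the lens; pixels are square), "cx", "cy" (the principal point, pixels), "view" (4x4, takes a point from world to camera coordinates). Camera axes: x right, y down, z forward; pixel columns grow to the right and rows downward; lengths in m; the calibration is good to about 2 mm. A picture is of the moment at which its call begins: read the wrist's pose just before it. camera_params takes no time and is no camera call; for the wrist camera it gives the pose at the moment of the call.
- ticket.hand_in(): hands the job in, once; it reports no verdict.
Trained networks look in the newest picture that a camera, given by its name, has taken for a name from the list of things; names that differ only in an ending like _2 or _b are one class to them, and where a whole thing is asked for, a point or a joint stands for the part that bears it (a point fixed in the world has none). Each returns a list of dicts, best first, with "confidence" (0 to 1); they miss things now and then, are a little off and sometimes report something else, mostly with a low value. They report only what shows in the picture. A call takes as long as a camera call. They do not tell look-alikes from the thing itself.
- nets.trace(thing, camera): "pixels" (420x560 bool, what is visible of it) and "rect" ([left, top, width, height] in pixels, round what is visible of it).
The state is a dict: "clock": time; "qpos": joint angles; "joint_velocities": joint speeds; "joint_torque": joint torques, N m; "ee_pos": TCP position; "orientation": TCP orientation; "wrist_force": force on the tool from outside, world axes, zero at the start; "torque": the same for the moment, N m; "width": finger opening in m.
Only numpy, scipy, OpenCV 4.12 (cv2) and the standard library are available. Lean on these libraries where they do the work, as an engineer would, in place of code of your own. Each camera call takes 0.05 s, during which the arm holds its last target.

### The job

Build the packing tower on the fixture's sprung pad: lay the two narrow slats flat across its two rails, square to them, one near each end, then the wide slat flat across both of them, centred over the pad and along the rails. Then press down gently on the middle of the wide slat until the pad sits on its hard stop, and finish while still holding it down there, so that I can slip in the lock pin. Leave the other tools and parts on the bench where they are.

Things in the scene. Friction and masses are not known exactly. Their poses are not given: they have to be found in the camera images.
- fixture: Sprung fixture fixed on the bench: grey base plate 180 (x) x 150 (y) x 14 mm, above it a steel pad on one vertical sprung plunger, with four steel stop posts under the pad. Origin at the centre of the base's underside, x along the rails, z up.
- rails (a point): Middle of the fixture's pad at the height of its rail tops: 78 mm above the bench while the pad is up. Pad plate 140 (x) x 100 (y) x 8 mm, its top 68 mm above the bench. Two rails are fixed on it, 140 long along this frame's x, 12 wide, 10 high, centred at y = +35 and -35 mm. z points up. The point rides on the pad and sinks with it.
- pad (a joint): Travel of the sprung pad in m: 0 = up, 0.015 = down on its hard stop (the four posts). It slides straight down and springs back when let go. The preloaded spring (0.5 N/mm) carries the three slats without sinking; with them on it, pressing starts it at about 2 to 5 N and takes about 10 to 12 N at the stop.
- slat_a: Narrow aluminium slat, 120 x 20 x 15 mm (x, y, z), about 90 g, lying flat on the bench. Origin at the centre of its underside, x along its length, z up. Same as slat_b.
- slat_b: Narrow aluminium slat, the same as slat_a: 120 x 20 x 15 mm (x, y, z), about 90 g. Origin at the centre of its underside, x along its length, z up.
- bar: Wide aluminium slat, 140 x 30 x 16 mm (x, y, z), about 180 g, lying flat on the bench. Origin at the centre of its underside, x along its length, z up.
- mallet: A soft-faced mallet lying flat, about 260 long (mm). Bystander, to be left where it is. Origin at the middle of its length, at bench height.
- spanner: An open-ended spanner lying flat, about 180 long (mm). Bystander, to be left where it is. Origin at the middle of its length, at bench height.
- holder: A steel taper tool holder standing on its flange end, 62 diameter, 90 high, cone upward (mm). Bystander, to be left where it is. Origin at the centre of its underside.
- collet: A small steel collet standing upright, 32 diameter, 36 high (mm). Bystander, to be left where it is. Origin at the centre of its underside.
- offcut: A short aluminium offcut block, 55 x 32 x 25; not one of the slats (mm). Bystander, to be left where it is. Origin at the centre of its underside.
- tin: A closed tin, 60 diameter, 70 high (mm). Bystander, to be left where it is. Origin at the centre of its underside.
- tray: An empty shallow grey tray, 100 x 160 x 30 (mm). Bystander, to be left where it is. Origin at the centre of its underside.
There are look-alikes about, which are no part of the job. Leave any orange or turquoise look-alike of the slat_b alone.

How it is judged:
By the outcome, as a careful person would: the job done as asked, in the order asked, and still so for the second after the job is handed in, while the arm keeps its last pose, push and grip.
It also fails if it takes over 70 s, if anything falls off the work surface, if the arm or the gripper's body presses on something with over 40 N, if the wrist force passes 120 N, or if a joint passes its speed limit or range.

## Working session

There is one attempt and no reset: what is moved stays moved. The work goes in short steps, Python scripts to look and compute and a tool call to move; the robot and the scene stay as the last step left them, time stands still between calls to the robot, and variables do not carry over. Pictures are saved under pics/ and viewed, and the job is handed in when it is done.

Besides the shell and the picture viewer there is one more tool, called after "Call:" as name([rows], argument=value, ...), one row to a line, values as JSON. apply_moves: Moves the arm, as the interface text tells. Its arguments: {"type":"object","properties":{"series":{"type":"array"}},"required":["series"]}

```bash
ls; mkdir -p pics; python3 - <<'E'
from cell import env, optics, ticket, nets
import cv2
s=env.get_state(); print(s)
for n in ["scene","side","wrist"]:
    im=optics.grab_frame(n); cv2.imwrite(f"pics/{n}0.png",im[:,:,::-1]); p=optics.camera_params(n); print(n,p)
E
```

```text
pics
{'clock': 0.0, 'qpos': array([65.50099726, 33.03230746,  1.42268726, 82.38480066, -0.85806637,
       64.68761197, -3.2369048 ]), 'joint_velocities': array([-0.0991977 ,  0.01270182,  0.020541  , -0.06073597,  0.07047755,
        0.06362729, -0.04351894]), 'joint_torque': array([ 5.34330393e-04, -7.65754938e+01,  2.25036375e+00, -2.85970885e+01,
        1.52622600e-02,  1.26580289e-02, -3.25818689e-05]), 'ee_pos': array([ 0.22737376, -0.63509236,  0.23845656]), 'orientation': array([-86.52369461,  89.90584424, 113.17743552]), 'wrist_force': array([-0.99448334,  0.05380008,  0.55000299]), 'torque': array([ 0.03975252,  0.00760526, -0.05502535]), 'width': 0.08562014338392648}
scene {'vfov': 55.07368863090593, 'cx': 280.2723209548695, 'cy': 214.8028878346796, 'view': array([[ 0.74709233,  0.66450845, -0.01677991, -0.48221242],
       [ 0.50831491, -0.58738963, -0.62975342, -0.13506852],
       [-0.42833281,  0.46195447, -0.77661384,  1.63407192],
       [ 0.        ,  0.        ,  0.        ,  1.        ]])}
side {'vfov': 55.916794687583604, 'cx': 280.82091617635535, 'cy': 216.4636345987032, 'view': array([[-0.9898083 , -0.14107974, -0.0193918 ,  0.56180497],
       [-0.05562528,  0.50838191, -0.85933327,  0.04797895],
       [ 0.13109295, -0.84949653, -0.51104823,  1.39447045],
       [ 0.        ,  0.        ,  0.        ,  1.        ]])}
wrist {'vfov': 67.3362497636719, 'cx': 279.99976049323425, 'cy': 211.97094317703028, 'view': array([[ 0.33713263, -0.94145613, -0.00139624, -0.67379912],
       [-0.89469638, -0.32084899,  0.31076407, -0.04052324],
       [-0.29301872, -0.1035195 , -0.95048606,  0.37972232],
       [ 0.        ,  0.        ,  0.        ,  1.        ]])}
```

View pics/scene0.png

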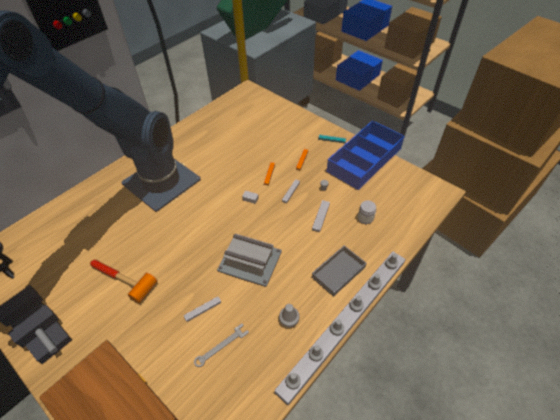

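View pics/side0.png

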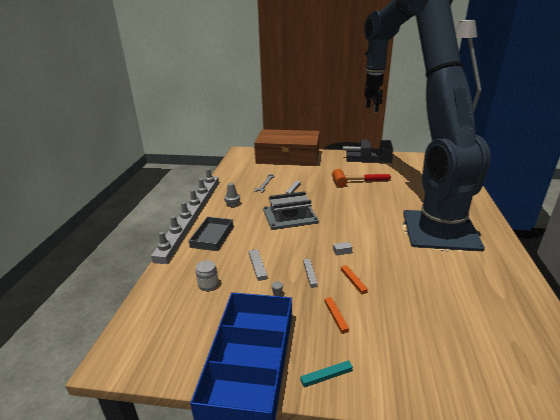

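View pics/wrist0.png

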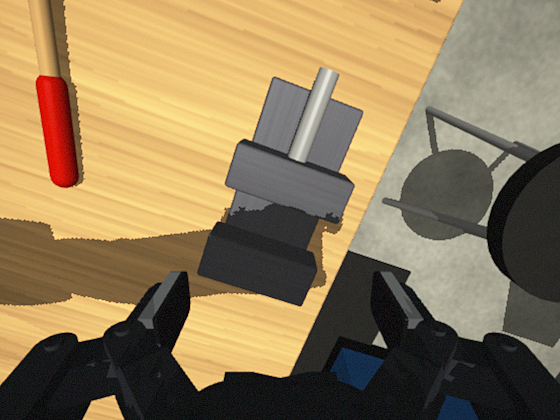

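```bash
cat > h.py <<'E'
import numpy as np, cv2
from scipy.optimize import minimize
from scipy.spatial.transform import Rotation as R
from cell import env, optics, ticket, nets
def cam(n):
    p=optics.camera_params(n); f=210/np.tan(np.radians(p['vfov']/2)); return f,p['cx'],p['cy'],np.array(p['view'])
def proj(c,P):
    f,cx,cy,V=c; P=np.atleast_2d(P); q=P@V[:3,:3].T+V[:3,3]; return np.c_[f*q[:,0]/q[:,2]+cx,f*q[:,1]/q[:,2]+cy]
def unproj(c,uv,z):
    f,cx,cy,V=c; uv=np.atleast_2d(uv); d=np.c_[(uv[:,0]-cx)/f,(uv[:,1]-cy)/f,np.ones(len(uv))]@V[:3,:3]; o=-V[:3,:3].T@V[:3,3]
    t=(z-o[2])/d[:,2]; return o+d*t[:,None]
def boxpts(x,y,yaw,dims,z0=0):
    L,W,H=dims; c,s=np.cos(yaw),np.sin(yaw)
    return np.array([[x+c*a*L/2-s*b*W/2,y+s*a*L/2+c*b*W/2,z] for a in(-1,1) for b in(-1,1) for z in(z0,z0+H)])
def render(c,P,S=4):
    hull=cv2.convexHull((proj(c,P)*S).astype(np.float32)).round().astype(np.int32)
    m=np.zeros((420*S,560*S),np.uint8); cv2.fillConvexPoly(m,hull,1)
    return cv2.resize(m.astype(np.float32),(560,420),interpolation=cv2.INTER_AREA)
def fit(views,x0,dims,z0=0):
    # views: list of (cam, mask)
    def cost(p):
        P=boxpts(p[0],p[1],p[2],dims,z0); t=0
        for c,m in views:
            r=render(c,P); t+=np.abs(r-m).sum()/m.sum()
        return t/len(views)
    best=None
    for dy in(-.15,0,.15):
        s=np.array([x0[0],x0[1],x0[2]+dy]); sim=np.vstack([s,s+[.008,0,0],s+[0,.008,0],s+[0,0,.15]])
        r=minimize(cost,s,method='Nelder-Mead',options=dict(initial_simplex=sim,xatol=1e-4,fatol=1e-4))
        if best is None or r.fun<best.fun: best=r
    return best.x,best.fun
def maskguess(c,m,z):
    v,u=np.nonzero(m); P=unproj(c,np.c_[u,v],z)[:,:2]; ce=P.mean(0); w,V=np.linalg.eigh(np.cov((P-ce).T)); a=V[:,1]
    return np.array([ce[0],ce[1],np.arctan2(a[1],a[0])])
DN=(.12,.02,.015); DW=(.14,.03,.016)
E
python3 - <<'E'
from h import *
for n in ["scene","side"]:
    c=cam(n); optics.grab_frame(n)
    for t in ["slat_a","bar","fixture","rails","mallet","spanner","holder","collet","offcut","tin","tray"]:
        for d in nets.trace(t,n)[:5]:
            if d['confidence']>.2:
                g=maskguess(c,d['pixels'],.008); print(n,t,round(d['confidence'],2),d['rect'],d['pixels'].sum(),g.round(3))
            if t in("slat_a","bar","fixture","rails"): np.save(f"m_{n}_{t}_{int(d['rect'][0])}.npy",d['pixels'])
print(env.get_state()['clock'])
E
ls
```

```text
scene slat_a 0.73 [186.7, 291.2, 35.6, 30.1] 304 [ 0.552 -0.263  1.306]
scene slat_a 0.68 [317.8, 134.7, 26.5, 9.5] 132 [ 0.371  0.654 -2.631]
scene slat_a 0.53 [265.9, 159.6, 10.9, 26.5] 123 [0.304 0.315 2.106]
scene slat_a 0.45 [281.9, 179.9, 16.2, 24.0] 147 [0.434 0.301 1.84 ]
scene bar 0.6 [313.4, 199.2, 16.6, 32.3] 270 [0.6   0.279 1.971]
scene fixture 0.98 [220.7, 233.9, 59.7, 51.4] 2186 [ 0.536 -0.034 -2.893]
scene rails 0.66 [223.4, 234.5, 52.5, 34.8] 1153 [ 0.509 -0.012 -2.786]
scene mallet 0.67 [92.6, 259.9, 62.2, 43.2] 767 [ 0.289 -0.358 -2.898]
scene spanner 0.86 [195.8, 324.6, 50.3, 42.3] 386 [ 0.682 -0.304  1.409]
scene spanner 0.41 [222.1, 235.3, 50.9, 33.2] 1134 [ 0.507 -0.013 -2.736]
scene spanner 0.28 [90.2, 259.5, 65.4, 41.7] 763 [ 0.293 -0.358 -2.9  ]
scene holder 0.62 [279.3, 303.1, 19.4, 24.9] 336 [ 0.773 -0.102  2.275]
scene collet 0.62 [223.7, 234.0, 46.4, 32.9] 1072 [ 0.507 -0.012 -2.713]
scene collet 0.3 [183.9, 293.8, 37.2, 28.7] 295 [ 0.552 -0.261  1.317]
scene offcut 0.66 [241.9, 193.8, 19.8, 6.5] 152 [ 0.334  0.171 -3.089]
scene tin 0.92 [359.1, 202.0, 1
[... 1004 characters left out ...]
 holder 0.8 [224.4, 184.7, 14.5, 23.5] 280 [ 0.8   -0.169  1.868]
side collet 0.59 [271.8, 281.0, 11.8, 15.8] 122 [0.525 0.38  1.706]
side offcut 0.48 [332.1, 241.4, 21.1, 14.3] 218 [0.342 0.16  1.176]
side tin 0.72 [192.3, 261.2, 28.2, 30.4] 548 [0.745 0.349 1.963]
side tray 0.77 [188.3, 215.1, 45.7, 35.7] 1067 [0.799 0.12  1.539]
1.35
h.py
m_scene_bar_313.npy
m_scene_fixture_220.npy
m_scene_rails_223.npy
m_scene_slat_a_186.npy
m_scene_slat_a_265.npy
m_scene_slat_a_281.npy
m_scene_slat_a_317.npy
m_side_bar_248.npy
m_side_fixture_265.npy
m_side_rails_187.npy
m_side_rails_268.npy
m_side_slat_a_287.npy
m_side_slat_a_302.npy
m_side_slat_a_304.npy
m_side_slat_a_324.npy
m_side_slat_a_342.npy
pics
```

```bash
cat >> h.py <<'E'
def pose():
    s=env.get_state(); return np.array(s['ee_pos']),R.from_euler('xyz',s['orientation'],degrees=True).as_matrix(),s
def down(yawy):
    # tool pointing down, tool y axis at world angle yawy (rad)
    x=np.array([0,0,-1.]); y=np.array([np.cos(yawy),np.sin(yawy),0]); return np.c_[x,y,np.cross(x,y)]
def go(target,yawy=None,fing=1.0,n=None,step=.045,p=None,M=None):
    """rows from current pose to target; yawy rad. prints rows"""
    if p is None: p,M,_=pose()
    T=down(yawy) if yawy is not None else M
    d=np.array(target)-p; rv=R.from_matrix(M.T@T).as_rotvec(degrees=True)
    k=int(max(np.ceil(np.linalg.norm(d)/step),np.ceil(np.linalg.norm(rv)/8.4),1)) if n is None else n
    rvr=np.round(rv/k,2); C=M.copy(); q=p.copy(); rows=[]
    for i in range(k):
        w=p+d*(i+1)/k; sh=np.round(C.T@(w-q),4); rows.append([*sh.tolist(),*rvr.tolist(),fing]); q=q+C@sh; C=C@R.from_rotvec(rvr,degrees=True).as_matrix()
    for i in range(0,k,10): print('['+','.join('['+','.join('%g'%v for v in r)+']' for r in rows[i:i+10])+']')
    return q,C
E
python3 - <<'E'
from h import *
p,M,s=pose(); print(p,M.round(3)); print('yawy',np.degrees(np.arctan2(M[1,1],M[0,1])), getattr(env,'finger_overhang',None))
c=cam('wrist'); V=c[3]; o=-V[:3,:3].T@V[:3,3]; print('cam in tool',M.T@(o-p),'axes in tool',(M.T@V[:3,:3].T).round(3))
A=[np.load('m_scene_slat_a_186.npy'),np.load('m_side_slat_a_287.npy')]
cs,cd=cam('scene'),cam('side')
for a,b,g,D in [('m_scene_slat_a_186','m_side_slat_a_287',[.553,-.264,1.31],DN),('m_scene_slat_a_281','m_side_slat_a_304',[.436,.301,1.84],DN),('m_scene_bar_313','m_side_bar_248',[.602,.279,1.96],DW)]:
    print(a,fit([(cs,np.load(a+'.npy')),(cd,np.load(b+'.npy'))],g,D))
# fixture: fit base plate+top pad hull
for nm in ('scene','side'):
    m=np.load({'scene':'m_scene_fixture_220.npy','side':'m_side_fixture_265.npy'}[nm])
import itertools
def P(x,y,w): return np.vstack([boxpts(x,y,w,(.18,.15,.014)),boxpts(x,y,w,(.14,.10,.018),.06)])
def cost(p): return sum(np.abs(render(c,P(*p))-m).sum()/m.sum() for c,m in ((cs,np.load('m_scene_fixture_220.npy')),(cd,np.load('m_side_fixture_265.npy'))))
for w in (-.3,-.1,.1,.3,.5):
    r=minimize(cost,[.54,-.06,w],method='Nelder-Mead',options=dict(initial_simplex=np.array([[.54,-.06,w],[.55,-.06,w],[.54,-.05,w],[.54,-.06,w+.15]]))); print(r.x,r.fun)
E
```

```text
[ 0.2275601  -0.63550171  0.23929082] [[ 0.     0.337 -0.941]
 [-0.    -0.941 -0.337]
 [-1.     0.    -0.   ]]
yawy -70.29851264882143 0.008
cam in tool [-0.13393093 -0.0005308  -0.07948613] axes in tool [[ 0.    -0.311  0.951]
 [ 1.     0.    -0.   ]
 [ 0.     0.951  0.311]]
m_scene_slat_a_186 (array([ 0.55270801, -0.26284912,  1.33313705]), np.float64(0.3383311795112782))
m_scene_slat_a_281 (array([0.43669183, 0.30067131, 1.8393268 ]), np.float64(0.12377375843041079))
m_scene_bar_313 (array([0.60252653, 0.27734512, 1.96916673]), np.float64(0.09033063048597731))
[ 0.54071952 -0.03726198  0.34850001] 0.2190242448861452
[ 0.54171887 -0.03684265  0.34044331] 0.22070397297745512
[ 0.54065885 -0.03709029  0.34452188] 0.21912005299415088
[ 0.54082024 -0.03725532  0.33741358] 0.21614353809249626
[ 0.54001041 -0.0363063   0.33128007] 0.21549353365147217
```

```bash
python3 - <<'E'
from h import *
go([.52,-.16,.29],np.radians(-70))
E
```

```text
[[-0.0039,-0.0269,-0.0335,-0.02,-0,-0,1],[-0.0039,-0.0268,-0.0335,-0.02,-0,-0,1],[-0.0039,-0.0268,-0.0336,-0.02,-0,-0,1],[-0.0039,-0.0268,-0.0335,-0.02,-0,-0,1],[-0.0039,-0.0268,-0.0335,-0.02,-0,-0,1],[-0.0039,-0.0268,-0.0336,-0.02,-0,-0,1],[-0.0039,-0.0268,-0.0336,-0.02,-0,-0,1],[-0.0039,-0.0268,-0.0335,-0.02,-0,-0,1],[-0.0039,-0.0267,-0.0336,-0.02,-0,-0,1],[-0.0039,-0.0268,-0.0336,-0.02,-0,-0,1]]
[[-0.0039,-0.0267,-0.0336,-0.02,-0,-0,1],[-0.0039,-0.0268,-0.0336,-0.02,-0,-0,1],[-0.0039,-0.0267,-0.0337,-0.02,-0,-0,1]]
```

Call:
apply_moves([
  [-0.004,-0.027,-0.0335,0,0,0,1],
  [-0.004,-0.027,-0.0335,0,0,0,1],
  [-0.004,-0.027,-0.0335,0,0,0,1],
  [-0.004,-0.027,-0.0335,0,0,0,1],
  [-0.004,-0.027,-0.0335,0,0,0,1],
  [-0.004,-0.027,-0.0335,0,0,0,1],
  [-0.004,-0.027,-0.0335,0,0,0,1],
  [-0.004,-0.027,-0.0335,0,0,0,1],
  [-0.004,-0.027,-0.0335,0,0,0,1],
  [-0.004,-0.027,-0.0335,0,0,0,1],
])

```text
clock: 2.35
ee_pos: [0.4526, -0.2668, 0.2797]
orientation: [128.0, 90.0, -32.3]
wrist_force: [1.1, -0.4, -1.1]
width: 0.0855
```

Call:
apply_moves([
  [-0.004,-0.027,-0.0335,0,0,0,1],
  [-0.004,-0.027,-0.0335,0,0,0,1],
  [-0.004,-0.027,-0.0335,0,0,0,1],
  [0,0,0,0,0,0,1],
  [0,0,0,0,0,0,1],
  [0,0,0,0,0,0,1],
])

```text
clock: 2.95
ee_pos: [0.5186, -0.1594, 0.2912]
orientation: [34.7, 90.0, -125.7]
wrist_force: [0.1, -0.4, -0.4]
width: 0.0859
```

```bash
python3 - <<'E'
from h import *
c=cam('wrist'); im=optics.grab_frame('wrist'); cv2.imwrite('pics/w1.png',im[:,:,::-1])
import pickle; pickle.dump(c,open('c1.pkl','wb'))
for t in ["slat_a","fixture","rails"]:
    for d in nets.trace(t,'wrist')[:4]:
        print(t,round(d['confidence'],2),d['rect'],d['pixels'].sum(),maskguess(c,d['pixels'],.015).round(3)); np.save(f"w1_{t}_{int(d['rect'][0])}.npy",d['pixels'])
E
```

```text
slat_a 0.82 [323.7, 142.2, 77.9, 61.7] 1415 [ 0.554 -0.259  1.307]
fixture 0.58 [120.8, 44.1, 137.5, 152.6] 17760 [ 0.545 -0.035 -2.778]
rails 0.92 [125.0, 54.7, 106.8, 137.1] 12205 [ 0.535 -0.021 -2.76 ]
```

View pics/w1.png

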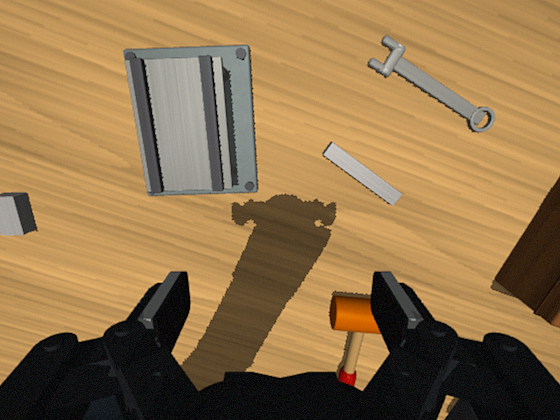

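```bash
python3 - <<'E'
import cv2
im=cv2.imread('pics/w1.png')[30:210,110:270]
cv2.imwrite('pics/w1z.png',cv2.resize(im,None,fx=3.3,fy=3.3,interpolation=cv2.INTER_CUBIC))
E
```

```text
(no output)
```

View pics/w1z.png

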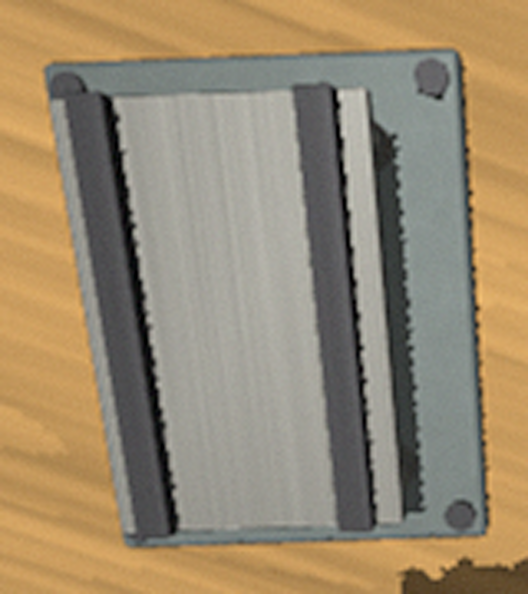

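```bash
python3 - <<'E'
from h import *
import pickle
c=pickle.load(open('c1.pkl','rb'))
im=cv2.imread('pics/w1.png'); g=cv2.cvtColor(im,cv2.COLOR_BGR2GRAY)
tr=np.load('w1_rails_125.npy')
roi=np.zeros((420,560),bool); roi[50:196,122:228]=True
hsv=cv2.cvtColor(im,cv2.COLOR_BGR2HSV)
print(im[120,148],im[120,180],im[120,209],im[120,245],im[120,216])
m=(g>45)&(g<105)&(hsv[...,1]<60)&roi
m=cv2.morphologyEx(m.astype(np.uint8),cv2.MORPH_OPEN,np.ones((3,3)))
n,l,st,_=cv2.connectedComponentsWithStats(m); print(st[1:])
keep=[i for i in range(1,n) if st[i,4]>500]; mm=np.isin(l,keep).astype(np.float32)
cv2.imwrite('pics/mm.png',(np.hstack([mm[30:210,110:270]*255,g[30:210,110:270]])).repeat(2,0).repeat(2,1))
def rails(p):
    x,y,w=p; return [boxpts(x-np.sin(w)*s,y+np.cos(w)*s,w,(.14,.012,.010),.068) for s in(.035,-.035)]
def cost(p): 
    r=np.maximum(*[render(c,b) for b in rails(p)]); return np.abs(r-mm).sum()/mm.sum()
for x0 in ([.54,-.037,.34],[.535,-.03,.36]):
    x0=np.array(x0); r=minimize(cost,x0,method='Nelder-Mead',options=dict(initial_simplex=np.vstack([x0,x0+[.006,0,0],x0+[0,.006,0],x0+[0,0,.06]]))); print(r.x,np.degrees(r.x[2]),r.fun)
z=np.array([[45,65],[460,50],[487,535],[127,547]])/3.3+[110,30]-.35
B=unproj(c,z,.014); print('base',B[:,:2].round(4),B.mean(0)); 
for i in range(4): d=B[(i+1)%4]-B[i]; print(np.linalg.norm(d),np.degrees(np.arctan2(d[1],d[0])))
z=np.array([[67,95],[136,533],[294,87],[340,528]])/3.3+[110,30]-.35
L=unproj(c,z,.078); print(L.round(4)); 
for a,b in((0,1),(2,3),(0,2),(1,3)): d=L[b]-L[a]; print(np.linalg.norm(d),np.degrees(np.arctan2(d[1],d[0])))
# slat
ms=np.load('w1_slat_a_323.npy'); mk=((g>120)&(hsv[...,1]<50)); mk[:,:315]=0; mk[:,410:]=0; mk[:135]=0; mk[212:]=0
print(ms.sum(),mk.sum(),(ms&mk).sum())
for q in(ms,mk): print(fit([(c,q.astype(np.float32))],[.554,-.26,1.31],DN))
E
```

```text
[89 87 88] [156 165 166] [88 87 89] [146 150 142] [42 41 40]
[[ 125   52   36  144 1544]
 [ 199   55   24  136 1448]
 [ 222   70    3    3    9]
 [ 224   81    4   13   42]
 [ 225  102    3    4   12]]
[ 0.5373541  -0.03643216  0.38401547] 22.00246589040483 0.33879929780960083
[ 0.53845664 -0.0365749   0.37310757] 21.377489160830727 0.3367730677127838
base [[ 0.594   0.0632]
 [ 0.6481 -0.0743]
 [ 0.4832 -0.1391]
 [ 0.429  -0.0021]] [ 0.5385779  -0.03806102  0.014     ]
0.14781187883575486 -68.52259157378373
0.17717006090745413 -158.57449067995378
0.14733656099157252 111.58202243899375
0.17743928360237363 21.579149260501048
[[ 0.588   0.025   0.078 ]
 [ 0.4605 -0.0242  0.078 ]
 [ 0.6132 -0.0392  0.078 ]
 [ 0.4858 -0.0897  0.078 ]]
0.13662034493102576 -158.92547312006653
0.1370942000406147 -158.37931546436468
0.06892437878845255 -68.55400220884913
0.0702297295736772 -68.94241486789225
1415 1308 1291
(array([ 0.55294869, -0.26283109,  1.30476988]), np.float64(0.05560953915119171))
(array([ 0.5517023 , -0.26570329,  1.30281979]), np.float64(0.07755160331726074))[ WARN:0@0.465] global loadsave.cpp:1063 imwrite_ Unsupported depth image for selected encoder is fallbacked to CV_8U.
```

View pics/mm.png

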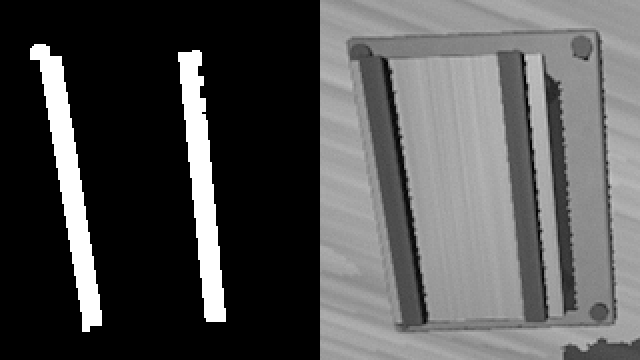

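```bash
python3 - <<'E'
from h import *
q,C=go([.5525,-.2635,.07],np.radians(-15.3),.2)
q,C=go([.5525,-.2635,.0125],np.radians(-15.3),.2,step=.03,p=q,M=C)
print(q)
E
```

```text
[[0.0316,0.0156,0.0004,-7.87,0,-0,0.2],[0.0316,0.0154,0.0026,-7.87,0,-0,0.2],[0.0316,0.015,0.0047,-7.87,0,-0,0.2],[0.0317,0.0141,0.0066,-7.87,0,-0,0.2],[0.0316,0.0131,0.0085,-7.87,0,-0,0.2],[0.0316,0.0118,0.0103,-7.87,0,-0,0.2],[0.0316,0.0103,0.0117,-7.87,0,-0,0.2]]
[[0.0288,0,0,-0.01,0.01,0,0.2],[0.0287,0,0,-0.01,0.01,0,0.2]]
[ 0.55246472 -0.26345563  0.01250316]
```

Call:
apply_moves([
  [0.0316,0.0156,0.0004,-7.87,0,0,0.2],
  [0.0316,0.0154,0.0026,-7.87,0,0,0.2],
  [0.0316,0.015,0.0047,-7.87,0,0,0.2],
  [0.0317,0.0141,0.0066,-7.87,0,0,0.2],
  [0.0316,0.0131,0.0085,-7.87,0,0,0.2],
  [0.0316,0.0118,0.0103,-7.87,0,0,0.2],
  [0.0316,0.0103,0.0117,-7.87,0,0,0.2],
  [0,0,0,0,0,0,0.2],
  [0,0,0,0,0,0,0.2],
  [0,0,0,0,0,0,0.2],
])

```text
clock: 4.15
ee_pos: [0.5539, -0.2618, 0.0716]
orientation: [95.0, 89.9, -10.3]
wrist_force: [1.9, 0.0, 0.3]
width: 0.0512
```

```bash
python3 - <<'E'
from h import *
c=cam('wrist'); im=optics.grab_frame('wrist'); cv2.imwrite('pics/w2.png',im[:,:,::-1])
q,C=go([.5525,-.2635,.0125],np.radians(-15.3),.2,step=.03)
for P in (boxpts(.5525,-.2635,np.radians(74.7),DN),): print(proj(c,P).round(0).tolist())
E
```

```text
[[0.0297,-0.0006,0.0011,0,0,-0.07,0.2],[0.0296,-0.0006,0.0011,0,0,-0.07,0.2]]
[[292.0, 306.0], [293.0, 318.0], [266.0, 306.0], [265.0, 318.0], [295.0, 145.0], [296.0, 148.0], [263.0, 145.0], [262.0, 148.0]]
```

View pics/w2.png

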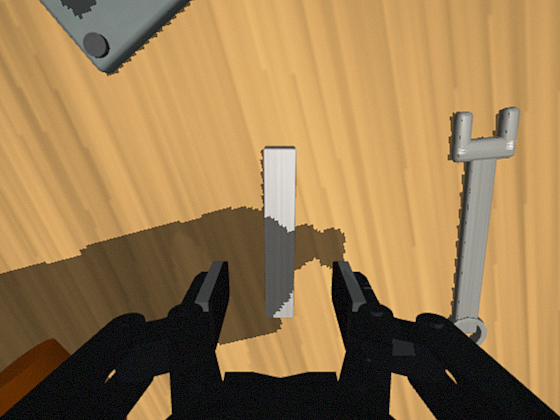

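The slat lies at columns 264–296, rows 147–318, within about 2 px of the prediction. Descend, grip and lift.

Call:
apply_moves([
  [0.0297,-0.0006,0.0011,0,0,0,0.2],
  [0.0296,-0.0006,0.0011,0,0,0,0.2],
  [0,0,0,0,0,0,0.2],
  [0,0,0,0,0,0,-1],
  [0,0,0,0,0,0,-1],
  [0,0,0,0,0,0,-1],
  [0,0,0,0,0,0,-1],
  [0,0,0,0,0,0,-1],
])

```text
clock: 5.0
ee_pos: [0.5529, -0.2641, 0.013]
orientation: [85.9, 89.8, -19.3]
wrist_force: [-0.2, 1.6, 6.3]
width: 0.0181
```

```bash
python3 - <<'E'
from h import *
p,M,s=pose(); print(p,s['width'],s['wrist_force'])
E
```

```text
[ 0.55289239 -0.26412972  0.0130364 ] 0.018052588434139007 [-0.21975867  1.62818688  6.2744043 ]
```

```bash
python3 - <<'E'
from h import *
w=np.radians(21.5); F=np.array([.5389,-.0379]); t=F-.055*np.array([np.cos(w),np.sin(w)]); print(t)
p,M,_=pose()
q,C=go(p+[0,0,.11],np.radians(-15.3),-1,step=.04)
q,C=go([*t,.13],w,-1,p=q,M=C,step=.035)
E
```

```text
[ 0.48772703 -0.05805757]
[[-0.0367,0.0001,0,0.03,0,-0.06,-1],[-0.0366,0.0001,0,0.03,0,-0.06,-1],[-0.0367,0.0001,0,0.03,0,-0.06,-1]]
[[-0.001,-0.0168,-0.0259,-5.26,0,-0,-1],[-0.001,-0.0143,-0.0274,-5.26,0,-0,-1],[-0.001,-0.0117,-0.0285,-5.26,0,-0,-1],[-0.001,-0.0091,-0.0296,-5.26,0,-0,-1],[-0.001,-0.0063,-0.0302,-5.26,0,-0,-1],[-0.001,-0.0035,-0.0306,-5.26,0,-0,-1],[-0.001,-0.0007,-0.0309,-5.26,0,-0,-1]]
```

Call:
apply_moves([
  [-0.0367,0,0,0,0,0,-1],
  [-0.0367,0,0,0,0,0,-1],
  [-0.0367,0,0,0,0,0,-1],
])

```text
clock: 5.3
ee_pos: [0.5518, -0.2639, 0.1235]
orientation: [88.8, 89.9, -16.4]
wrist_force: [1.1, -0.9, -0.4]
width: 0.018
```

Call:
apply_moves([
  [-0.001,-0.0168,-0.0259,-5.26,0,0,-1],
  [-0.001,-0.0143,-0.0274,-5.26,0,0,-1],
  [-0.001,-0.0117,-0.0285,-5.26,0,0,-1],
  [-0.001,-0.0091,-0.0296,-5.26,0,0,-1],
  [-0.001,-0.0063,-0.0302,-5.26,0,0,-1],
  [-0.001,-0.0035,-0.0306,-5.26,0,0,-1],
  [-0.001,-0.0007,-0.0309,-5.26,0,0,-1],
  [0,0,0,0,0,0,-1],
  [0,0,0,0,0,0,-1],
  [0,0,0,0,0,0,-1],
])

```text
clock: 6.3
ee_pos: [0.4865, -0.0591, 0.1285]
orientation: [32.9, 89.9, -35.6]
wrist_force: [-0.3, -0.3, -1.0]
width: 0.018
```

```bash
python3 - <<'E'
from h import *
p,M,s=pose(); print(p,s['width'],s['wrist_force'])
c=cam('wrist'); im=optics.grab_frame('wrist'); cv2.imwrite('pics/w3.png',im[:,:,::-1])
w=np.radians(21.5)
go([.4877,-.0581,.0925],w,-1,step=.02)
E
```

```text
[ 0.48654177 -0.05909797  0.12846926] 0.018041588138422777 [-0.28337554 -0.33314089 -0.99481218]
[[0.0179,0.0008,-0.0003,-0.02,0.03,-0.02,-1],[0.0178,0.0007,-0.0003,-0.02,0.03,-0.02,-1]]
```

View pics/w3.png

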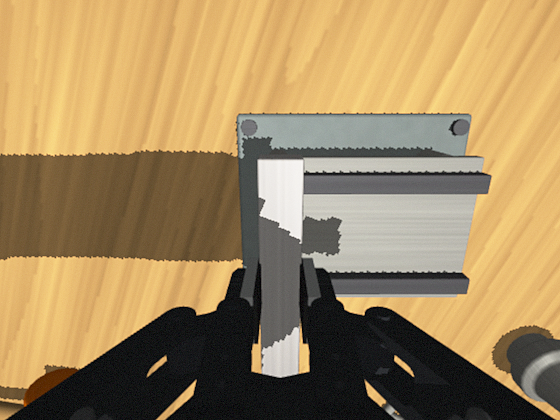

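```bash
python3 - <<'E'
from h import *
c=cam('wrist'); p,M,_=pose()
im=cv2.imread('pics/w3.png')
w=np.radians(21.5); F=np.array([.5389,-.0379]); yv=np.array([-np.sin(w),np.cos(w)])
def dr(P,col):
    q=proj(c,P); 
    for a,b in ((0,2),(2,6),(6,4),(4,0)): pass
    top=[1,3,7,5]
    cv2.polylines(im,[(q[top]*16).round().astype(np.int32)],True,col,1,cv2.LINE_AA,4)
for s in(.035,-.035): dr(boxpts(*(F+yv*s),w,(.14,.012,.01),.068),(0,0,255))
dr(boxpts(*F,w,(.18,.15,.014)),(0,255,0))
dr(boxpts(p[0],p[1],w+np.pi/2,DN,p[2]-.013),(255,0,255))
cv2.imwrite('pics/w3o.png',cv2.resize(im[90:400,200:520],None,fx=1.9,fy=1.9,interpolation=cv2.INTER_CUBIC))
E
```

```text
(no output)
```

View pics/w3o.png

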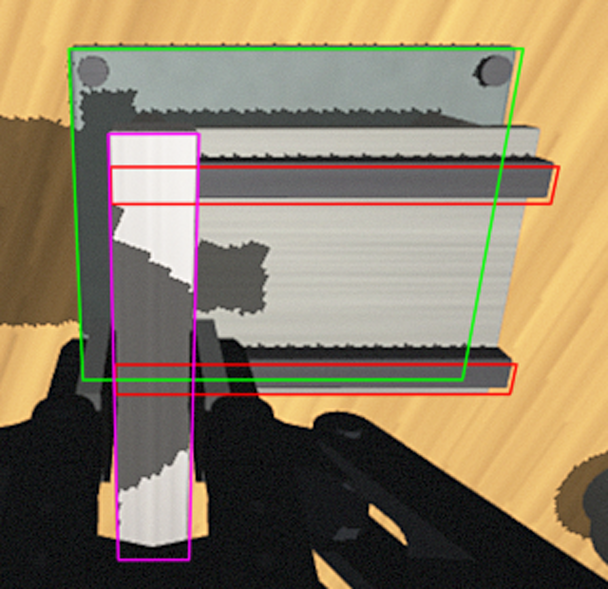

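```bash
python3 - <<'E'
from h import *
go([.4860,-.0568,.092],np.radians(21.5),-1,step=.02)
E
```

```text
[[0.0181,0.0002,-0.0012,-0.02,0.03,-0.02,-1],[0.0181,0.0002,-0.0013,-0.02,0.03,-0.02,-1]]
```

Call:
apply_moves([
  [0.0181,0.0002,-0.0012,0,0,0,-1],
  [0.0181,0.0002,-0.0012,0,0,0,-1],
  [0,0,0,0,0,0,-1],
  [0,0,0,0,0,0,-1],
])

```text
clock: 6.75
ee_pos: [0.4856, -0.0563, 0.0918]
orientation: [-95.0, 90.0, -163.5]
wrist_force: [0.1, 0.3, 0.3]
width: 0.0181
```

Call:
apply_moves([
  [0.001,0,0,0,0,0,-1],
  [0,0,0,0,0,0,-1],
])

```text
clock: 6.95
ee_pos: [0.4856, -0.0559, 0.091]
orientation: [57.4, 90.0, -11.1]
wrist_force: [-0.0, -0.4, -0.2]
width: 0.0183
```

```bash
python3 - <<'E'
from h import *
p,M,s=pose(); print(p,s['width'],s['wrist_force'])
im=optics.grab_frame('wrist'); cv2.imwrite('pics/w4.png',im[:,:,::-1])
E
```

```text
[ 0.48560474 -0.0558804   0.09101947] 0.018267867981553998 [-0.00906892 -0.36228264 -0.19123328]
```

View pics/w4.png

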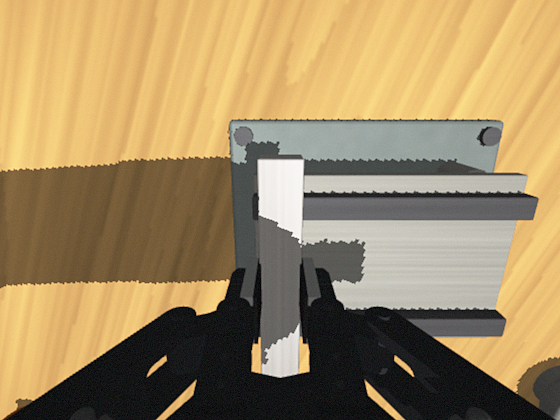

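Call:
apply_moves([
  [0.001,0,0,0,0,0,-1],
  [0,0,0,0,0,0,-1],
])

```text
clock: 7.2
ee_pos: [0.4856, -0.0559, 0.0901]
orientation: [29.6, 90.0, -38.8]
wrist_force: [-0.3, 0.2, 7.3]
width: 0.0184
```

Call:
apply_moves([
  [0.001,0,0,0,0,0,-1],
  [0,0,0,0,0,0,-1],
])

```text
clock: 7.4
ee_pos: [0.4856, -0.0559, 0.0892]
orientation: [28.1, 90.0, -40.3]
wrist_force: [-1.2, -0.9, 6.9]
width: 0.0183
```

Call:
apply_moves([
  [-0.0012,0,0,0,0,0,-1],
  [0,0,0,0,0,0,-0.2],
  [0,0,0,0,0,0,-0.2],
  [0,0,0,0,0,0,-0.2],
  [-0.02,0,0,0,0,0,-0.2],
  [-0.045,0,0,0,0,0,-0.2],
  [-0.045,0,0,0,0,0,-0.2],
  [0,0,0,0,0,0,-0.2],
  [0,0,0,0,0,0,-0.2],
])

```text
clock: 8.3
ee_pos: [0.4859, -0.0559, 0.2006]
orientation: [52.4, 89.9, -16.0]
wrist_force: [1.2, -0.4, -1.2]
width: 0.034
```

```bash
python3 - <<'E'
from h import *
import pickle
p,M,s=pose(); print(p,s['width'],s['wrist_force'],s['clock'])
c=cam('wrist'); im=optics.grab_frame('wrist')[:,:,::-1].copy(); cv2.imwrite('pics/w5.png',im); pickle.dump(c,open('c5.pkl','wb'))
# view pose for S2/bar : centre (.52,.29), psi 0?
for psi in (90,-90): 
  pass
q,C=go([.505,.275,.26],np.radians(-70),-.2)
E
```

```text
[ 0.48587352 -0.05589345  0.20055298] 0.03398126221557887 [ 1.22502486 -0.42560972 -1.21817124] 8.3
[[-0.0055,0.0127,-0.0273,8.33,0,0,-0.2],[-0.0055,0.0087,-0.0289,8.33,0,0,-0.2],[-0.0055,0.0044,-0.0298,8.33,0,0,-0.2],[-0.0055,-0,-0.0301,8.33,0,0,-0.2],[-0.0056,-0.0044,-0.0299,8.33,0,0,-0.2],[-0.0055,-0.0086,-0.0289,8.33,0,0,-0.2],[-0.0055,-0.0127,-0.0273,8.33,0,0,-0.2],[-0.0055,-0.0165,-0.0252,8.33,0,0,-0.2],[-0.0055,-0.0201,-0.0225,8.33,0,0,-0.2],[-0.0055,-0.023,-0.0194,8.33,0,0,-0.2]]
[[-0.0055,-0.0257,-0.0158,8.33,0,0,-0.2]]
```

View pics/w5.png

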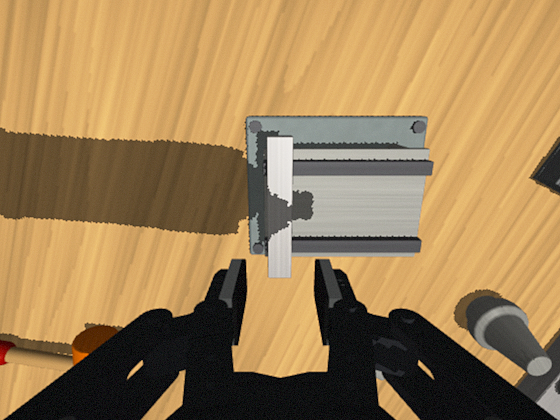

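```bash
python3 - <<'E'
from h import *
import pickle
q,C=go([.4367,.3007,.12],np.radians(15.4),.2)
c=pickle.load(open('c5.pkl','rb')); im=cv2.imread('pics/w5.png')
w=np.radians(21.5); F=np.array([.5372,-.0366]); yv=np.array([-np.sin(w),np.cos(w)]); xv=np.array([np.cos(w),np.sin(w)])
def dr(P,col):
    q=proj(c,P); cv2.polylines(im,[(q[[1,3,7,5]]*16).round().astype(np.int32)],True,col,1,cv2.LINE_AA,4)
for s in(.035,-.035): dr(boxpts(*(F+yv*s),w,(.14,.012,.01),.068),(0,0,255))
dr(boxpts(*F,w,(.18,.15,.014)),(0,255,0))
dr(boxpts(.4856,-.0559,w+np.pi/2,DN,.078),(255,0,255))
cv2.imwrite('pics/w5o.png',cv2.resize(im[100:290,230:450],None,fx=3,fy=3,interpolation=cv2.INTER_CUBIC))
E
```

```text
[[0.0088,0.0096,-0.0388,0.69,0,0,0.2],[0.0088,0.0091,-0.039,0.69,0,0,0.2],[0.0089,0.0086,-0.039,0.69,0,0,0.2],[0.0088,0.0082,-0.0392,0.69,0,0,0.2],[0.0088,0.0077,-0.0392,0.69,0,0,0.2],[0.0088,0.0072,-0.0394,0.69,0,0,0.2],[0.0088,0.0068,-0.0394,0.69,0,0,0.2],[0.0089,0.0062,-0.0395,0.69,0,0,0.2],[0.0088,0.0058,-0.0396,0.69,0,0,0.2]]
```

View pics/w5o.png

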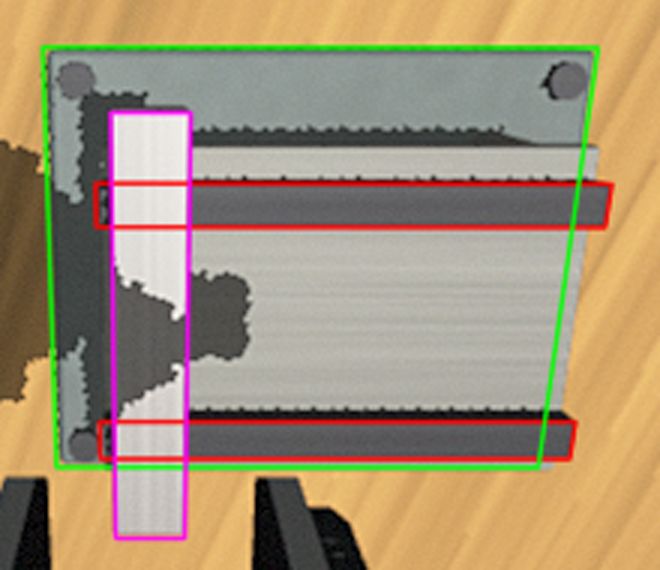

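Call:
apply_moves([
  [0.0088,0.0096,-0.0388,0.69,0,0,0.2],
  [0.0088,0.0091,-0.039,0.69,0,0,0.2],
  [0.0089,0.0086,-0.039,0.69,0,0,0.2],
  [0.0088,0.0082,-0.0392,0.69,0,0,0.2],
  [0.0088,0.0077,-0.0392,0.69,0,0,0.2],
  [0.0088,0.0072,-0.0394,0.69,0,0,0.2],
  [0.0088,0.0068,-0.0394,0.69,0,0,0.2],
  [0.0089,0.0062,-0.0395,0.69,0,0,0.2],
  [0.0088,0.0058,-0.0396,0.69,0,0,0.2],
  [0,0,0,0,0,0,0.2],
])

```text
clock: 9.35
ee_pos: [0.4337, 0.3069, 0.1182]
orientation: [-137.4, 89.8, 148.4]
wrist_force: [-0.6, 0.8, -0.4]
width: 0.0511
```

Call:
apply_moves([
  [0,0,0,0,0,0,0.2],
  [0,0,0,0,0,0,0.2],
])

```text
clock: 9.55
ee_pos: [0.4366, 0.2995, 0.1194]
orientation: [-53.5, 89.9, -128.1]
wrist_force: [0.9, -0.5, -0.3]
width: 0.0507
```

```bash
python3 - <<'E'
from h import *
p,M,s=pose(); print(p,s['width'],s['clock'])
c=cam('wrist'); im=optics.grab_frame('wrist')[:,:,::-1].copy(); cv2.imwrite('pics/w6.png',im)
for t,D,g in (("slat_a",DN,[.4367,.3007,1.839]),("bar",DW,[.6025,.2773,1.969])):
    for d in nets.trace(t,'wrist')[:4]:
        g0=maskguess(c,d['pixels'],.015); print(t,d['confidence'],d['rect'],g0.round(3))
        if np.hypot(*(g0[:2]-g[:2]))<.03: print(fit([(c,d['pixels'].astype(np.float32))],g,D))
E
```

```text
[0.43661545 0.29951147 0.1193973 ] 0.05068454187897701 9.55
slat_a 0.79 [267.4, 136.1, 29.3, 146.5] [0.434 0.304 1.832]
(array([0.43611839, 0.29854885, 1.83496975]), np.float64(0.03862713649868965))
slat_a 0.79 [76.0, 64.5, 88.9, 163.9] [0.307 0.32  2.089]
slat_a 0.59 [218.7, 2.3, 37.0, 48.0] [0.373 0.421 2.057]
bar 0.65 [429.1, 203.1, 49.5, 132.4] [0.59  0.296 2.025]
(array([0.60141058, 0.2763747 , 1.97683016]), np.float64(0.282668799161911))
```

View pics/w6.png

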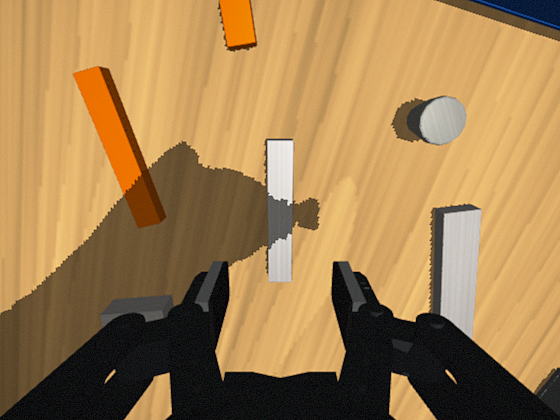

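```bash
python3 - <<'E'
from h import *
q,C=go([.4362,.2987,.012],np.radians(15.2),.2,n=3)
w=np.radians(21.5); F=np.array([.5371,-.0366]); t=F+.055*np.array([np.cos(w),np.sin(w)]); print(t)
q,C=go(q+[0,0,.115],np.radians(15.2),-1,step=.04,p=q,M=C)
q,C=go([*t,.13],w,-1,p=q,M=C,step=.04)
E
```

```text
[[0.0361,-0.0004,0.0002,0.03,0.01,0.01,0.2],[0.0361,-0.0004,0.0001,0.03,0.01,0.01,0.2],[0.0361,-0.0005,0.0002,0.03,0.01,0.01,0.2]]
[ 0.58827297 -0.01644243]
[[-0.0383,0,0,0,0,-0,-1],[-0.0384,0,0,0,0,-0,-1],[-0.0383,0,0,0,0,-0,-1]]
[[-0.0003,0.0071,0.0382,-0.7,0,-0,-1],[-0.0004,0.0067,0.0383,-0.7,0,-0,-1],[-0.0003,0.0062,0.0384,-0.7,0,-0,-1],[-0.0003,0.0057,0.0385,-0.7,0,-0,-1],[-0.0003,0.0053,0.0385,-0.7,0,-0,-1],[-0.0004,0.0048,0.0386,-0.7,0,-0,-1],[-0.0003,0.0043,0.0387,-0.7,0,-0,-1],[-0.0003,0.0038,0.0387,-0.7,0,-0,-1],[-0.0004,0.0034,0.0387,-0.7,0,-0,-1]]
```

Call:
apply_moves([
  [0.0361,-0.0004,0.0002,0,0,0,0.2],
  [0.0361,-0.0004,0.0002,0,0,0,0.2],
  [0.0361,-0.0004,0.0002,0,0,0,0.2],
  [0,0,0,0,0,0,0.2],
  [0,0,0,0,0,0,-1],
  [0,0,0,0,0,0,-1],
  [0,0,0,0,0,0,-1],
  [0,0,0,0,0,0,-1],
  [0,0,0,0,0,0,-1],
])

```text
clock: 10.6
ee_pos: [0.4369, 0.3006, 0.0142]
orientation: [104.8, 89.8, 30.1]
wrist_force: [-0.4, -1.8, 8.4]
width: 0.0184
```

Call:
apply_moves([
  [-0.0383,0,0,0,0,0,-1],
  [-0.0384,0,0,0,0,0,-1],
  [-0.0383,0,0,0,0,0,-1],
])

```text
clock: 10.9
ee_pos: [0.4359, 0.3, 0.1297]
orientation: [117.9, 89.9, 43.3]
wrist_force: [2.1, 0.7, -1.3]
width: 0.0179
```

Call:
apply_moves([
  [-0.0003,0.0071,0.0384,-0.7,0,0,-1],
  [-0.0003,0.0067,0.0384,-0.7,0,0,-1],
  [-0.0003,0.0062,0.0384,-0.7,0,0,-1],
  [-0.0003,0.0057,0.0385,-0.7,0,0,-1],
  [-0.0003,0.0053,0.0385,-0.7,0,0,-1],
  [-0.0003,0.0048,0.0386,-0.7,0,0,-1],
  [-0.0003,0.0043,0.0387,-0.7,0,0,-1],
  [-0.0003,0.0038,0.0387,-0.7,0,0,-1],
  [-0.0003,0.0034,0.0387,-0.7,0,0,-1],
])

```text
clock: 11.8
ee_pos: [0.59, -0.0167, 0.1314]
orientation: [63.9, 89.9, -4.4]
wrist_force: [0.5, 0.2, -1.7]
width: 0.0181
```

Call:
apply_moves([
  [0,0,0,0,0,0,-1],
  [0,0,0,0,0,0,-1],
  [0,0,0,0,0,0,-1],
])

```text
clock: 12.1
ee_pos: [0.589, -0.0137, 0.1307]
orientation: [106.7, 89.9, 38.5]
wrist_force: [0.7, 0.5, -0.9]
width: 0.0178
```

```bash
cat >> h.py <<'E'
w=np.radians(21.5); F=np.array([.5371,-.0366]); yv=np.array([-np.sin(w),np.cos(w)]); xv=np.array([np.cos(w),np.sin(w)])
def overlay(c,im,extra=()):
    im=im.copy()
    def dr(P,col):
        q=proj(c,P); cv2.polylines(im,[(q[[1,3,7,5]]*16).round().astype(np.int32)],True,col,1,cv2.LINE_AA,4)
    for s in(.035,-.035): dr(boxpts(*(F+yv*s),w,(.14,.012,.01),.068),(0,0,255))
    for e in extra: dr(e,(255,0,255))
    return im
E
python3 - <<'E'
from h import *
p,M,s=pose(); print(p,s['width'],s['wrist_force'],s['clock'])
c=cam('wrist'); im=optics.grab_frame('wrist')[:,:,::-1].copy()
o=overlay(c,im,[boxpts(.4856,-.0559,w+np.pi/2,DN,.078),boxpts(p[0],p[1],w+np.pi/2,DN,p[2]-.013)])
cv2.imwrite('pics/w7.png',cv2.resize(o,None,fx=1.4,fy=1.4))
go([*(F+.055*xv),.0925],w,-1,step=.02)
E
```

```text
[ 0.58897553 -0.01372521  0.13065468] 0.017815564996867195 [ 0.65072905  0.49784972 -0.87913984] 12.1
[[0.019,-0.0009,0.0013,0.15,-0.01,-0.02,-1],[0.019,-0.0009,0.0013,0.15,-0.01,-0.02,-1]]
```

View pics/w7.png

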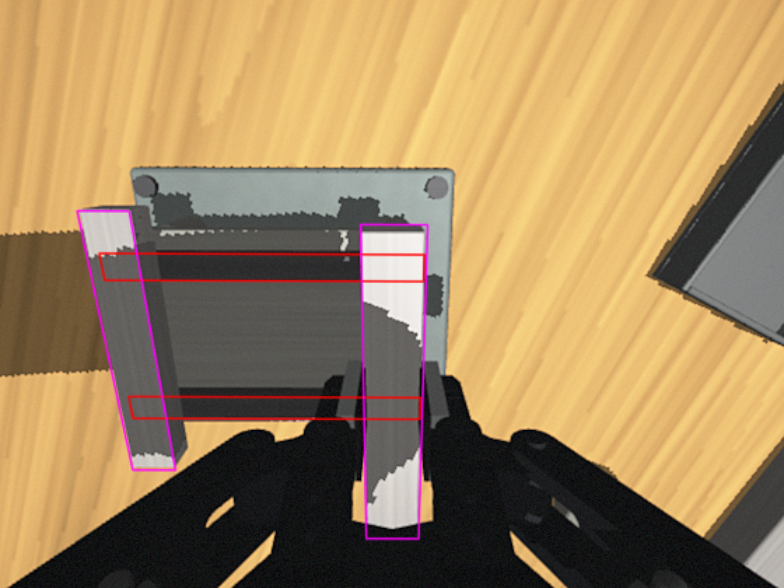

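Call:
apply_moves([
  [0.019,-0.0009,0.0004,0.15,0,0,-1],
  [0.019,-0.0009,0.0004,0.15,0,0,-1],
  [0,0,0,0,0,0,-1],
  [0,0,0,0,0,0,-1],
])

```text
clock: 12.55
ee_pos: [0.5875, -0.015, 0.0925]
orientation: [-131.1, 90.0, 160.4]
wrist_force: [-0.2, 0.3, -0.9]
width: 0.0177
```

Call:
apply_moves([
  [0.001,0,0,0,0,0,-1],
  [0,0,0,0,0,0,-1],
])

```text
clock: 12.75
ee_pos: [0.588, -0.0154, 0.0918]
orientation: [97.4, 89.9, 28.8]
wrist_force: [-2.5, 1.8, 5.2]
width: 0.0177
```

Call:
apply_moves([
  [0.001,0,0,0,0,0,-1],
  [0,0,0,0,0,0,-1],
])

```text
clock: 12.95
ee_pos: [0.5881, -0.0154, 0.0907]
orientation: [104.5, 89.9, 35.9]
wrist_force: [-1.9, 2.4, 5.4]
width: 0.0182
```

Call:
apply_moves([
  [-0.0012,0,0,0,0,0,-1],
  [0,0,0,0,0,0,-0.2],
  [0,0,0,0,0,0,-0.2],
  [0,0,0,0,0,0,-0.2],
  [-0.02,0,0,0,0,0,-0.2],
  [-0.045,0,0,0,0,0,-0.2],
  [-0.045,0,0,0,0,0,-0.2],
  [0,0,0,0,0,0,-0.2],
  [0,0,0,0,0,0,-0.2],
])

```text
clock: 13.85
ee_pos: [0.5883, -0.0166, 0.202]
orientation: [56.5, 89.9, -12.2]
wrist_force: [-0.9, 0.0, -0.3]
width: 0.0342
```

```bash
python3 - <<'E'
from h import *
p,M,s=pose(); print(p,s['width'],s['wrist_force'],s['clock'])
c=cam('wrist'); im=optics.grab_frame('wrist')[:,:,::-1].copy()
o=overlay(c,im,[boxpts(.4856,-.0559,w+np.pi/2,DN,.078),boxpts(.5880,-.0170,w+np.pi/2,DN,.078)])
cv2.imwrite('pics/w8.png',cv2.resize(np.hstack([o[90:300,120:400],im[90:300,120:400]]),None,fx=1.4,fy=1.4))
go([.6014,.2764,.11],np.radians(23.3),.3)
E
```

```text
[ 0.58831616 -0.01655633  0.2019869 ] 0.03415142741795704 [-0.87341101  0.00799406 -0.29635537] 13.85
[[0.0129,0.0171,-0.0383,-0.28,0,0,0.3],[0.013,0.0173,-0.0382,-0.28,0,0,0.3],[0.0129,0.0175,-0.0381,-0.28,0,0,0.3],[0.013,0.0176,-0.038,-0.28,0,0,0.3],[0.0129,0.0178,-0.038,-0.28,0,0,0.3],[0.013,0.0181,-0.0378,-0.28,0,0,0.3],[0.0129,0.0182,-0.0378,-0.28,0,0,0.3]]
```

View pics/w8.png

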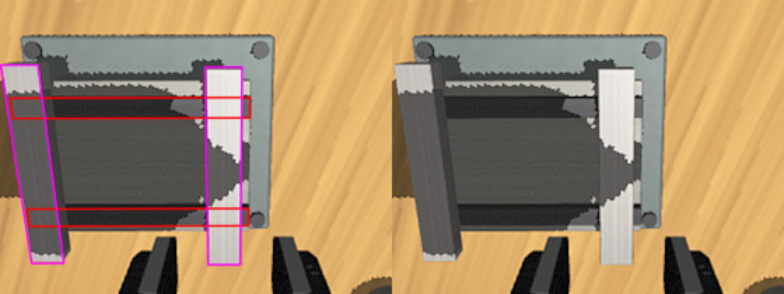

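Call:
apply_moves([
  [0.013,0.0171,-0.0383,-0.28,0,0,0.3],
  [0.013,0.0173,-0.0382,-0.28,0,0,0.3],
  [0.013,0.0175,-0.0381,-0.28,0,0,0.3],
  [0.013,0.0176,-0.038,-0.28,0,0,0.3],
  [0.013,0.0178,-0.038,-0.28,0,0,0.3],
  [0.013,0.0181,-0.0378,-0.28,0,0,0.3],
  [0.013,0.0182,-0.0378,-0.28,0,0,0.3],
  [0,0,0,0,0,0,0.3],
  [0,0,0,0,0,0,0.3],
  [0,0,0,0,0,0,0.3],
])

```text
clock: 14.9
ee_pos: [0.6014, 0.2752, 0.109]
orientation: [-57.8, 89.9, -124.5]
wrist_force: [-0.1, -0.4, -0.1]
width: 0.0556
```

```bash
python3 - <<'E'
from h import *
p,M,s=pose(); print(p,s['width'],s['clock'])
c=cam('wrist'); im=optics.grab_frame('wrist')[:,:,::-1].copy(); 
g=[.6014,.2764,1.977]
for d in nets.trace("bar",'wrist')[:3]:
    g0=maskguess(c,d['pixels'],.015); print(d['confidence'],d['rect'],g0.round(3))
    if np.hypot(*(g0[:2]-g[:2]))<.03: f=fit([(c,d['pixels'].astype(np.float32))],g,DW); print(f,np.degrees(f[0][2])); x=f[0]
cv2.imwrite('pics/w9.png',overlay(c,im,[boxpts(*x,DW)]))
q,C=go([x[0],x[1],.0155],x[2]-np.pi/2,.3,n=3)
E
```

```text
[0.60144386 0.27521053 0.10897407] 0.05560969614635888 14.9
0.63 [262.8, 118.9, 40.6, 176.9] [0.599 0.283 1.967]
(array([0.60175815, 0.2764525 , 1.96808385]), np.float64(0.026999715715646744)) 112.7628983474241
[[0.0314,0.0002,-0.0005,0.16,0.02,0.01,0.3],[0.0315,0.0001,-0.0005,0.16,0.02,0.01,0.3],[0.0314,0.0001,-0.0005,0.16,0.02,0.01,0.3]]
```

View pics/w9.png

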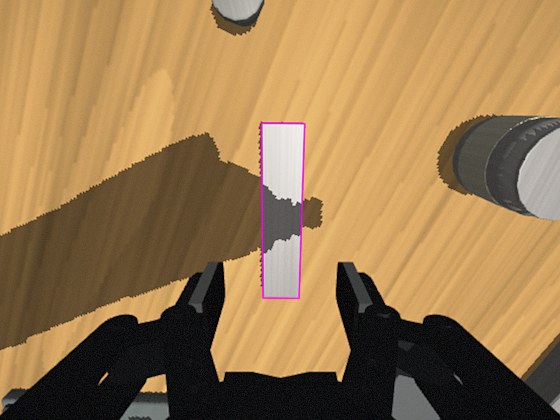

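Call:
apply_moves([
  [0.0314,0.0001,-0.0005,0.16,0,0,0.3],
  [0.0315,0.0001,-0.0005,0.16,0,0,0.3],
  [0.0314,0.0001,-0.0005,0.16,0,0,0.3],
  [0,0,0,0,0,0,0.3],
  [0,0,0,0,0,0,-1],
  [0,0,0,0,0,0,-1],
  [0,0,0,0,0,0,-1],
  [0,0,0,0,0,0,-1],
  [0,0,0,0,0,0,-1],
])

```text
clock: 15.9
ee_pos: [0.6024, 0.2787, 0.0179]
orientation: [84.9, 89.8, 17.8]
wrist_force: [-0.7, -1.8, 7.0]
width: 0.0276
```

```bash
python3 - <<'E'
from h import *
p,M,s=pose(); print(p,s['width'],s['wrist_force'])
q,C=go(p+[0,0,.15],None,-1,step=.04,p=p,M=M)
q,C=go([*F,.165],w-np.pi/2,-1,p=q,M=C,step=.035)
E
```

```text
[0.6023836  0.27868563 0.01790153] 0.0275877689859503 [-0.73109937 -1.76027948  6.98941923]
[[-0.0375,0.0001,0,0,0,0,-1],[-0.0375,0.0001,0,0,0,0,-1],[-0.0375,0.0001,0,0,0,0,-1],[-0.0375,0.0002,0,0,0,0,-1]]
[[0.0002,-0.0166,0.0241,8.3,-0.01,-0.01,-1],[0.0002,-0.013,0.0263,8.3,-0.01,-0.01,-1],[0.0003,-0.009,0.0278,8.3,-0.01,-0.01,-1],[0.0002,-0.0049,0.0289,8.3,-0.01,-0.01,-1],[0.0003,-0.0007,0.0292,8.3,-0.01,-0.01,-1],[0.0002,0.0036,0.0291,8.3,-0.01,-0.01,-1],[0.0003,0.0077,0.0282,8.3,-0.01,-0.01,-1],[0.0002,0.0117,0.0269,8.3,-0.01,-0.01,-1],[0.0003,0.0154,0.0249,8.3,-0.01,-0.01,-1],[0.0002,0.0189,0.0223,8.3,-0.01,-0.01,-1]]
[[0.0003,0.0219,0.0195,8.3,-0.01,-0.01,-1]]
```

Call:
apply_moves([
  [-0.0375,0,0,0,0,0,-1],
  [-0.0375,0,0,0,0,0,-1],
  [-0.0375,0,0,0,0,0,-1],
  [-0.0375,0,0,0,0,0,-1],
])

```text
clock: 16.3
ee_pos: [0.6011, 0.2784, 0.1682]
orientation: [96.2, 89.9, 29.0]
wrist_force: [-0.6, -0.4, -1.8]
width: 0.0279
```

Call:
apply_moves([
  [0.0002,-0.0166,0.0241,8.3,0,0,-1],
  [0.0002,-0.013,0.0263,8.3,0,0,-1],
  [0.0002,-0.009,0.0278,8.3,0,0,-1],
  [0.0002,-0.0049,0.0289,8.3,0,0,-1],
  [0.0002,-0.0007,0.0292,8.3,0,0,-1],
  [0.0002,0.0036,0.0291,8.3,0,0,-1],
  [0.0002,0.0077,0.0282,8.3,0,0,-1],
  [0.0002,0.0117,0.0269,8.3,0,0,-1],
  [0.0002,0.0154,0.0249,8.3,0,0,-1],
  [0.0002,0.0189,0.0223,8.3,0,0,-1],
])

```text
clock: 17.3
ee_pos: [0.5418, -0.0092, 0.1647]
orientation: [162.9, 89.9, 12.5]
wrist_force: [-0.1, -0.8, -2.2]
width: 0.0279
```

Call:
apply_moves([
  [0.0002,0.0219,0.0195,8.3,0,0,-1],
  [0,0,0,0,0,0,-1],
  [0,0,0,0,0,0,-1],
  [0,0,0,0,0,0,-1],
])

```text
clock: 17.7
ee_pos: [0.5364, -0.0358, 0.1641]
orientation: [-165.7, 89.9, 36.0]
wrist_force: [-0.8, 0.2, -1.3]
width: 0.0274
```

```bash
python3 - <<'E'
from h import *
p,M,s=pose(); print(p,s['width'],s['wrist_force'],s['clock'])
c=cam('wrist'); im=optics.grab_frame('wrist')[:,:,::-1].copy()
b=p[:2]-.0018*xv
yy=np.arctan2(M[1,1],M[0,1])+np.pi/2; print('yaw bar',np.degrees(yy))
o=overlay(c,im,[boxpts(.4856,-.0559,w+np.pi/2,DN,.078),boxpts(.5880,-.0170,w+np.pi/2,DN,.078),boxpts(*b,yy,DW,p[2]-.0179)])
cv2.imwrite('pics/w10.png',cv2.resize(o,None,fx=1.4,fy=1.4))
go([*(F+.0018*xv),.1135],w-np.pi/2,-1,step=.025)
E
```

```text
[ 0.53639436 -0.03578862  0.16405788] 0.027372032717860397 [-0.77849553  0.18007109 -1.2545129 ] 17.7
yaw bar 21.72044616861967
[[0.0168,0.0004,-0.0007,0.08,-0.02,0.01,-1],[0.0168,0.0004,-0.0007,0.08,-0.02,0.01,-1],[0.0168,0.0003,-0.0007,0.08,-0.02,0.01,-1]]
```

View pics/w10.png

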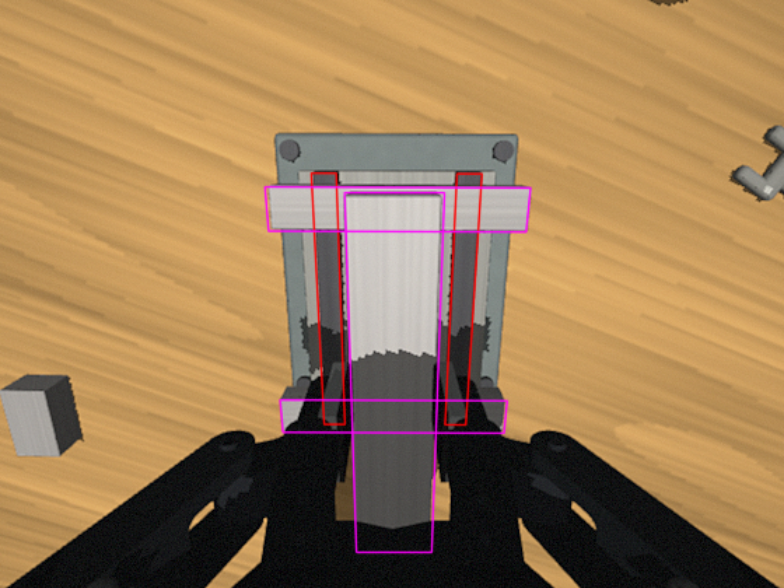

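Call:
apply_moves([
  [0.0168,0.0004,-0.0007,0.08,0,0,-1],
  [0.0168,0.0004,-0.0007,0.08,0,0,-1],
  [0.0168,0.0004,-0.0007,0.08,0,0,-1],
  [0,0,0,0,0,0,-1],
  [0,0,0,0,0,0,-1],
])

```text
clock: 18.25
ee_pos: [0.5385, -0.0365, 0.1133]
orientation: [-62.4, 90.0, 139.1]
wrist_force: [0.2, 0.5, -1.3]
width: 0.0274
```

Call:
apply_moves([
  [0.001,0,0,0,0,0,-1],
  [0,0,0,0,0,0,-1],
])

```text
clock: 18.45
ee_pos: [0.5387, -0.0371, 0.1127]
orientation: [162.3, 89.9, 3.6]
wrist_force: [-0.2, -0.2, -2.5]
width: 0.028
```

Call:
apply_moves([
  [0.001,0,0,0,0,0,-1],
  [0,0,0,0,0,0,-1],
])

```text
clock: 18.65
ee_pos: [0.5384, -0.0373, 0.1113]
orientation: [155.9, 90.0, -2.8]
wrist_force: [0.1, -0.2, -1.5]
width: 0.0281
```

```bash
python3 - <<'E'
from h import *
p,M,s=pose(); print(p,s['wrist_force'],((p[:2]-F)@xv,(p[:2]-F)@yv))
print(np.degrees(np.arctan2(M[1,1],M[0,1]))+90)
E
```

```text
[ 0.53843434 -0.03731982  0.11130835] [ 0.1239149  -0.20576343 -1.46186346] (np.float64(0.0009776769707904634), np.float64(-0.0011587748155516223))
21.336020148857628
```

Call:
apply_moves([
  [0.0,-0.0009,-0.0008,0,0,0,-1],
  [0.0007,0,0,0,0,0,-1],
  [0,0,0,0,0,0,-1],
])

```text
clock: 18.95
ee_pos: [0.539, -0.036, 0.1107]
orientation: [-179.2, 90.0, 22.1]
wrist_force: [-0.5, 0.2, 2.5]
width: 0.0278
```

Call:
apply_moves([
  [0.0008,0,0,0,0,0,-1],
  [0,0,0,0,0,0,-1],
])

```text
clock: 19.15
ee_pos: [0.539, -0.036, 0.1098]
orientation: [-174.5, 90.0, 26.9]
wrist_force: [0.1, 1.3, 4.0]
width: 0.0276
```

Contact. Back off a touch, release, rise and look.

Call:
apply_moves([
  [-0.0006,0,0,0,0,0,-1],
  [0,0,0,0,0,0,0],
  [0,0,0,0,0,0,0],
  [0,0,0,0,0,0,0],
  [-0.02,0,0,0,0,0,0],
  [-0.045,0,0,0,0,0,0],
  [-0.035,0,0,0,0,0,0],
  [0,0,0,0,0,0,-1],
  [0,0,0,0,0,0,-1],
  [0,0,0,0,0,0,-1],
])

```text
clock: 20.15
ee_pos: [0.5382, -0.0363, 0.2092]
orientation: [-18.7, 89.9, -177.4]
wrist_force: [-0.0, 0.7, 1.1]
width: 0.0007
```

```bash
python3 - <<'E'
from h import *
p,M,s=pose(); print(p,s['width'],s['wrist_force'],s['clock'])
c=cam('wrist'); im=optics.grab_frame('wrist')[:,:,::-1].copy()
o=overlay(c,im,[boxpts(*(F-.055*xv),w+np.pi/2,DN,.078),boxpts(*(F+.055*xv),w+np.pi/2,DN,.078),boxpts(*F,w,DW,.093)])
cv2.imwrite('pics/w11.png',cv2.resize(o,None,fx=1.4,fy=1.4))
q,C=go([*F,.130],w-np.pi/2,-1,step=.025)
a=cam('side'); im=optics.grab_frame('side')[:,:,::-1]; cv2.imwrite('pics/s11.png',cv2.resize(im[160:250,230:360],None,fx=5,fy=5,interpolation=cv2.INTER_CUBIC))
E
```

```text
[ 0.53815087 -0.03627694  0.20923599] 0.0007363424497025963 [-0.00336726  0.65398106  1.07474234] 20.15
[[0.0197,0,0.0002,-0.04,0.03,0.01,-1],[0.0198,0,0.0002,-0.04,0.03,0.01,-1],[0.0197,0,0.0003,-0.04,0.03,0.01,-1],[0.0198,0,0.0002,-0.04,0.03,0.01,-1]]
```

View pics/w11.png

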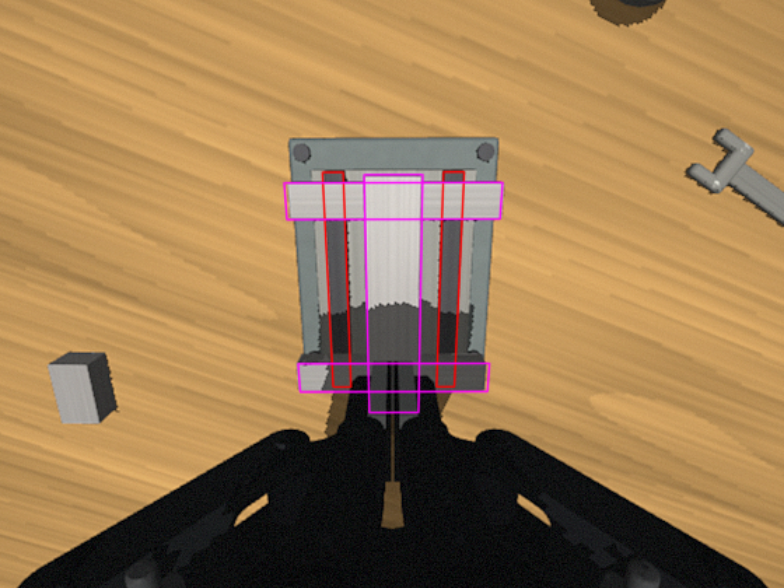

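View pics/s11.png

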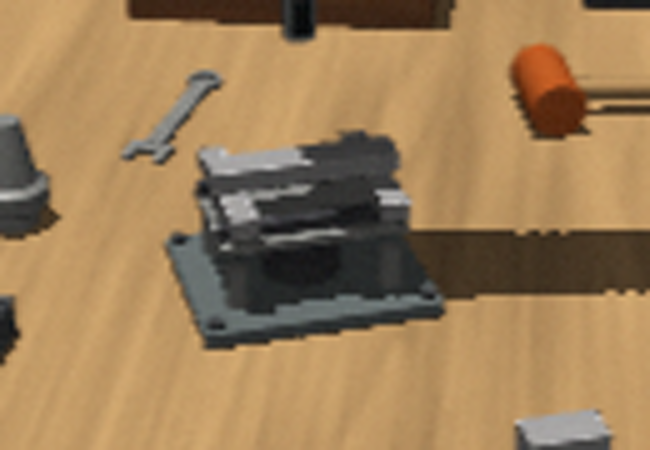

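Call:
apply_moves([
  [0.0197,0,0.0002,0,0,0,-1],
  [0.0198,0,0.0002,0,0,0,-1],
  [0.0197,0,0.0003,0,0,0,-1],
  [0.0198,0,0.0002,0,0,0,-1],
  [0,0,0,0,0,0,-1],
  [0,0,0,0,0,0,-1],
  [0,0,0,0,0,0,-1],
])

```text
clock: 20.95
ee_pos: [0.5384, -0.0364, 0.1319]
orientation: [162.0, 90.0, 3.3]
wrist_force: [-0.1, -0.5, 0.5]
width: 0.0
```

```bash
python3 - <<'E'
from h import *
p,M,s=pose(); print(p,s['wrist_force'],((p[:2]-F)@xv,(p[:2]-F)@yv))
E
```

```text
[ 0.53842308 -0.03644574  0.13186057] [-0.08932953 -0.51030355  0.54032911] (np.float64(0.0012875504357849237), np.float64(-0.0003413848759129441))
```

Call:
apply_moves([
  [0.005,0,0.0012,0,0,0,-1],
  [0.005,0,0,0,0,0,-1],
  [0.002,0,0,0,0,0,-1],
  [0,0,0,0,0,0,-1],
  [0,0,0,0,0,0,-1],
])

```text
clock: 21.45
ee_pos: [0.5369, -0.0369, 0.1192]
orientation: [-45.7, 90.0, 155.7]
wrist_force: [-0.4, -1.1, 0.8]
width: -0.0001
```

Call:
apply_moves([
  [0.001,0,0,0,0,0,-1],
  [0.001,0,0,0,0,0,-1],
  [0.001,0,0,0,0,0,-1],
  [0,0,0,0,0,0,-1],
])

```text
clock: 21.85
ee_pos: [0.537, -0.0369, 0.1163]
orientation: [160.2, 90.0, 1.5]
wrist_force: [-0.5, 0.9, 3.7]
width: -0.0001
```

Call:
apply_moves([
  [0.001,0,0,0,0,0,-1],
  [0.001,0,0,0,0,0,-1],
  [0.001,0,0,0,0,0,-1],
  [0.001,0,0,0,0,0,-1],
  [0,0,0,0,0,0,-1],
])

```text
clock: 22.35
ee_pos: [0.537, -0.0369, 0.1123]
orientation: [163.9, 90.0, 5.3]
wrist_force: [-0.5, 0.1, 5.0]
width: 0.0001
```

Call:
apply_moves([
  [0.001,0,0,0,0,0,-1],
  [0.001,0,0,0,0,0,-1],
  [0.001,0,0,0,0,0,-1],
  [0.001,0,0,0,0,0,-1],
  [0.001,0,0,0,0,0,-1],
  [0.001,0,0,0,0,0,-1],
  [0,0,0,0,0,0,-1],
  [0,0,0,0,0,0,-1],
])

```text
clock: 23.15
ee_pos: [0.537, -0.0369, 0.1065]
orientation: [156.9, 90.0, -1.8]
wrist_force: [-2.6, 0.5, 8.5]
width: 0.0002
```

Call:
apply_moves([
  [0.001,0,0,0,0,0,-1],
  [0.001,0,0,0,0,0,-1],
  [0,0,0,0,0,0,-1],
  [0,0,0,0,0,0,-1],
])

```text
clock: 23.55
ee_pos: [0.537, -0.0369, 0.1046]
orientation: [155.2, 90.0, -3.5]
wrist_force: [-2.1, 0.7, 9.0]
width: -0.0001
```

Call:
apply_moves([
  [0.001,0,0,0,0,0,-1],
  [0,0,0,0,0,0,-1],
  [0,0,0,0,0,0,-1],
])

```text
clock: 23.85
ee_pos: [0.537, -0.0369, 0.1037]
orientation: [151.6, 90.0, -7.0]
wrist_force: [-2.2, -0.2, 9.8]
width: -0.0004
```

Call:
apply_moves([
  [0.001,0,0,0,0,0,-1],
  [0,0,0,0,0,0,-1],
  [0,0,0,0,0,0,-1],
])

```text
clock: 24.15
ee_pos: [0.537, -0.0369, 0.1027]
orientation: [154.2, 90.0, -4.4]
wrist_force: [-2.9, 0.3, 10.1]
width: 0.0003
```

Call:
apply_moves([
  [0.0005,0,0,0,0,0,-1],
  [0,0,0,0,0,0,-1],
  [0,0,0,0,0,0,-1],
])

```text
clock: 24.45
ee_pos: [0.537, -0.0369, 0.1022]
orientation: [152.0, 90.0, -6.6]
wrist_force: [-2.4, 0.2, 10.4]
width: 0.0001
```

Call:
apply_moves([
  [0.0005,0,0,0,0,0,-1],
  [0,0,0,0,0,0,-1],
  [0,0,0,0,0,0,-1],
])

```text
clock: 24.75
ee_pos: [0.537, -0.0369, 0.102]
orientation: [149.5, 90.0, -9.2]
wrist_force: [-4.0, -0.8, 15.3]
width: 0.0002
```

Call:
apply_moves([
  [0.0002,0,0,0,0,0,-1],
  [0,0,0,0,0,0,-1],
  [0,0,0,0,0,0,-1],
  [0,0,0,0,0,0,-1],
])

```text
clock: 25.15
ee_pos: [0.537, -0.0369, 0.102]
orientation: [151.7, 89.9, -7.0]
wrist_force: [-5.3, 0.2, 17.2]
width: -0.0001
```

```bash
python3 - <<'E'
from h import *
for n,(r,c_) in {'side':((160,250),(230,360)),'scene':((210,300),(200,330))}.items():
    im=optics.grab_frame(n)[:,:,::-1]; cv2.imwrite(f'pics/{n}12.png',cv2.resize(im[r[0]:r[1],c_[0]:c_[1]],None,fx=5,fy=5,interpolation=cv2.INTER_CUBIC))
im=optics.grab_frame('wrist')[:,:,::-1]; cv2.imwrite('pics/w12.png',im)
p,M,s=pose(); print(p,s['wrist_force'],s['clock'])
E
```

```text
[ 0.53700099 -0.03694371  0.10202165] [-4.96653072 -0.3132621  17.43384235] 25.3
```

View pics/side12.png

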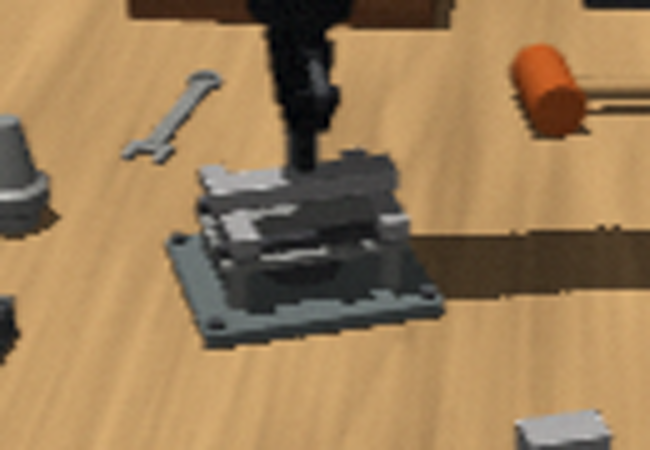

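View pics/w12.png

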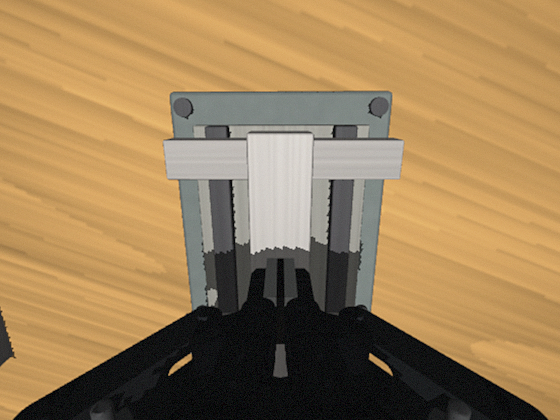

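View pics/scene12.png

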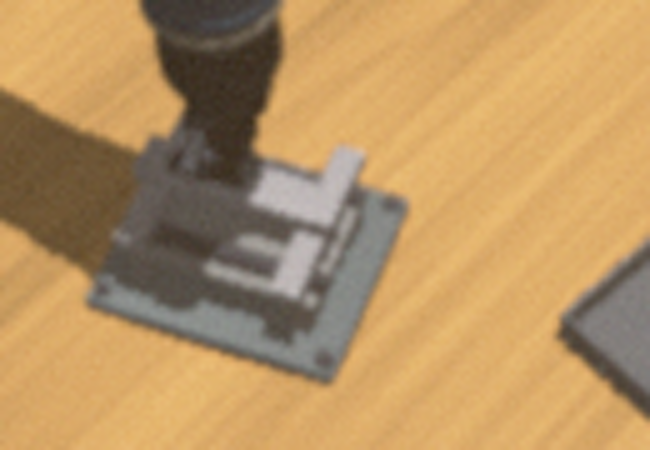

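Pad is down 15 mm: tower square (bar columns 247–313, base 170–391, both centred at 280), and the force stepped up with no further travel, so it is on the stop.

```bash
python3 - <<'E'
from cell import ticket
print(ticket.hand_in())
E
```

```text
the job is handed in; nothing more can be done
None
```

The tower is built, and the arm is holding the pad down on its hard stop with the closed fingertips on the middle of the wide slat. I handed the job in at about 25.3 s of the 70 s allowed.

- **Placing:** the two grey narrow slats lie square across the rails, about 55 mm either side of the pad centre. The wide slat lies over both. In the wrist picture it is centred across the fixture to within about a pixel. Along the rails, before pressing, it matched its target outline by eye.
- **Pressing:** the fingertips met the wide slat at a TCP height of about 0.117 m, and the pad sank to 0.102 m, which is its full 15 mm travel. The force rose smoothly to 10.4 N. It then stepped to 15.3 N over the next 0.2 mm and 17.4 N with no further travel, so the pad is on the stop.
- **Bystanders:** I did not touch or move anything else. The side, scene and wrist pictures after pressing show the tower intact. I did not check every bystander in the final pictures, only those around the fixture.
- **Small disagreements:** my first estimate of the fixture's position was about 2 mm off, and I corrected it from a closer wrist view before setting down the first slat. At the end there is a sideways force of about 5 N at the wrist, with no visible shift of the tower.

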